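# Slide the test stick out of its deep canister for the start-of-shift check

## Task

Get the test stick out for the start-of-shift check: take the square steel canister from its sloping rest, tip it with its mouth held low over the white tray so that the stick slides out gently and lies flat in the tray, then lay the empty canister back fully home in the same rest, mouth up as before. Leave everything else on the table where it is, and do not shove the tray away.

Things in the scene. Friction and masses are not known exactly. Their poses are not given: they have to be found in the camera images.
- canister_mid (a point): Centre of the loose SQUARE steel canister, one end open: outside 48 x 48 x 180 mm, walls and floor 3 mm, about 0.22 kg. z runs along it from closed end to mouth (each 90 mm from here). It starts in its rest, mouth up, z 25 deg above level; its y then points up, square to the slope, its x is level, across its width. Grip it across that 48 mm width.
- canister_mouth (a point): Centre of the canister's open mouth, 90 mm from canister_mid along the canister's z; same axes as canister_mid.
- rest: Fixed white plastic sloping rest of the square canister, base 70 x 200 mm, origin at the base's underside centre, z up. A plate 62 x 150 mm slopes up 25 deg towards the rest's -y; foot stop across its low end (to 6 mm above the canister's axis); low cheeks at the sides (10 mm high, 4 mm free either side of the canister, 3 mm thick).
- rest_mid (a point): Fixed point on the rest, 83 mm above the table: where the canister's centre lies when the canister is fully home. Axes as rest; a canister that is home points its mouth to the rest's -y and 25 deg upward.
- rest_mouth (a point): Fixed point where the centre of the canister's mouth lies when the canister is fully home (90 mm from rest_mid, to the rest's -y and 25 deg up).
- stick_mid (a point): Centre of the test stick, a smooth white plastic square bar 24 x 24 x 95 mm with a grey band, about 90 g, loose in the square canister; z along its length. At the start it lies on the canister's floor, its near end 82 mm below the mouth, too deep for fingers. It slides in the canister once that slopes 14 to 20 deg or more.
- tray: Loose white plastic tray, outside 170 mm (its x) x 240 mm (its y) x 25 mm high, walls and floor 4 mm, origin at the centre of its underside, z up. It stands on the table to the robot's right; the rests stand to its left.
- round_tube: A steel round tube, 42 mm across and 125 mm long, the bystander reclining in the other sloping rest; not the one to use. Origin at the centre of its closed end, z along the tube to its mouth.
- tape_roll: Roll of packing tape, 100 mm across, 48 mm high, lying flat; bystander. Origin at the centre of its underside, z up.
- label_roll: Paper label roll, 80 mm across, 60 mm high; bystander. Origin at the centre of its underside, z up.
- scraper: Flat spatula lying on the table, 200 mm long; bystander. Origin on its underside.
- carton: Small closed carton, 120 x 90 x 60 mm; bystander. Origin at the centre of its underside, z up.
Not all that is in view belongs to the job. Leave any pink or yellow look-alike of the part that bears canister_mid alone.

How it is judged:
On the way, in this order (a step that is already met when the one before it is completed fails the run):
1. the stick has slid out and lies flat in the tray (x of stick_mid in the frame of tray between -0.08 and 0.08 m and y of stick_mid in the frame of tray between -0.115 and 0.115 m and z of stick_mid in the frame of tray between 0 and 0.035 m and angle between stick_mid's own z axis and vertical between 1.35 and 1.79 rad), for 0.2 s.
2. the empty canister lies home in its own rest, mouth up (distance between canister_mid and rest_mid below 0.018 m and distance between canister_mouth and rest_mouth below 0.025 m), for 0.2 s.
At the end, for the whole second after the job is handed in: The stick lies flat (within about 12 deg of level) and still in the tray, its centre inside the tray walls and less than 35 mm above the tray's underside; the square canister lies released and still in its own rest, mouth up, its centre within 18 mm and its mouth within 25 mm of their home points (all of step 1 and all of step 2 and linear speed of each of stick, canister below 0.03 m/s); the robot touches nothing.
It fails at once if the stick is dropped hard (falls faster than 1.8 m/s, as from more than 160 mm) (linear speed of stick above 1.8 m/s).
It fails at once if a bystander is shifted by more than 40 mm (distance of any of round_tube, tape_roll, label_roll, scraper, carton from where it was at the start of the episode above 0.04 m).
It fails at once if the tray is shoved by more than 60 mm (distance of tray from where it was at the start of the episode above 0.06 m).
It also fails if it takes over 42 s, if anything falls off the work surface, if the arm or the gripper's body presses on something with over 40 N, if the wrist force passes 120 N, or if a joint passes its speed limit or range.

## Robot

A 6-joint arm with a two-finger parallel gripper is mounted at the origin on the work surface. World frame = base frame: x ahead of the robot, y to its left, z up, the work surface at z = 0. Lengths are in m, angles in rad, forces in N, time in s.
With the tool pointing down it reaches from about 0.375 to 0.9 m from the base axis. Payload 3.1 kg.
Tool frame: the origin (TCP) lies between the finger pads; the fingertips stand 22 mm ahead of it and the grasp point (between the pads) lies 3 mm ahead of it; z points along the fingers, y is the direction in which the jaws open and shut (so a half turn about z gives the same grasp; the last joint's range is limited). The gripper opens to 85 mm and grips with 20 to 120 N. Pads are 22 mm wide; open, the fingers measure 114 mm over their backs; the gripper's body (76 mm by 85 mm) begins 54 mm behind the grasp point. The pads swing forward as they close: fully open they stand 13 mm farther back than shut.
Start: joints at [1.139, 0.527, 1.433, -0, 1.181, -0.178], TCP at [0.156, 0.605, 0.253] pointing down, gripper open.
Joint ranges: [-3.08, 3.08], [-0.75, 2.2], [0.22, 2.44], [-1.43, 4.57], [0, 2.65], [-2.85, 2.85]. Speed limits (rad/s): [2.79, 2.79, 3.14, 3.14, 3.14, 3.14].

## Interface

Orientations are given as a unit quaternion [x, y, z, w].
In Python, from station import status, snapshot, manip gives the robot as it stands.
- The arm moves only by the tool move_arm, never from a script. Its argument "plan" is a list that holds one entry, the list of rows, each a list of 7 numbers: the turn, a rotation vector about the tool's x, y, z scaled (see below), then the shift along the tool's x, y, z scaled (see below), then the closure, from 0 (fully open) to 1 (shut). A call has exactly 8 rows; each row is the pose to reach, as a shift and turn from the pose commanded when the call began, along the tool's axes at that moment; what a row does not reach only later rows make up. The controller multiplies each number of a shift by 100 mm and each number of a turn by pi/4 rad. A row lasts 1/8 s, in which the tool goes at most 62.5 mm and 10.7 degrees, less where a joint would pass 70% of its speed; a pose out of reach is approached as far as the arm can. A call with a number of a shift or a turn outside -1 to 1 is refused whole. A call with a gripper value outside its range is refused whole. The fingers move at their own pace and stop on an object; "force" is the grip in N (left out, the last holds). Time passes only in rows, so rows that repeat a pose let the fingers close, or fill a call up. It gives the time, the measured TCP pose, the force and the opening at its end, in the units of the state.
- status.sense(): the state, without advancing time (a new reading comes with each control period).
- snapshot(name): name is "side" or "top" or "wrist"; returns a dict with "img" (420x560x3 uint8, red, green, blue), "depth" (420x560 float32, m along the optical axis (not along the pixel's ray), 0 where there is no reading), "mtx" (3x3 intrinsics, pixels), "T" (4x4, takes a point from camera to world coordinates). Camera axes: x right, y up, looking along -z (the intrinsics and any distortion apply to the point x, -y, -z); pixel columns grow to the right and rows downward; lengths in m; the calibration is good to about 2 mm. The wrist camera is an equidistant fisheye: a pixel r from the principal point sees the ray r / f radians off the axis. A picture is of the moment at which its call begins.
- manip.sign_off(): hands the job in, once; it reports no verdict.
The state is a dict: "t": time; "q": joint angles; "qd": joint speeds; "tau": joint torques, N m; "tcp_pos": TCP position; "tool_rot": TCP orientation; "force": force on the tool from outside, world axes, zero at the start; "ft_torque": the same for the moment, N m; "finger_gap": opening from 0.0 (shut) to 1.0 (fully open).
Only numpy, scipy, OpenCV 4.12 (cv2) and the standard library are available. Lean on these libraries where they do the work, as an engineer would, in place of code of your own. Each camera call takes 0.05 s, during which the arm holds its last target. There are 200 camera calls.

## Working session

There is one attempt and no reset: what is moved stays moved. The work goes in short steps, Python scripts to look and compute and a tool call to move; the robot and the scene stay as the last step left them, time stands still between calls to the robot, and variables do not carry over. Pictures are saved under pics/ and viewed, on a budget of 10 in all, crops included, one or two more only if the job needs it, and the job is handed in when it is done.

Besides the shell and the picture viewer there is one more tool, called after "Call:" as name(argument=value, ...) on one line, values as JSON. move_arm: Moves the arm, as the interface text tells. Its arguments: {"type":"object","properties":{"plan":{"type":"array"},"force":{"type":"number"}},"required":["plan"]}

```bash
mkdir -p pics; ls; cat > h.py <<'E'
import numpy as np, cv2
from station import status, snapshot, manip
from scipy.spatial.transform import Rotation as R
def cloud(s):
    d=s["depth"];h,w=d.shape;K=s["mtx"];u,v=np.meshgrid(np.arange(w),np.arange(h))
    p=np.stack([(u-K[0,2])/K[0,0]*d,-(v-K[1,2])/K[1,1]*d,-d],-1)
    P=p@s["T"][:3,:3].T+s["T"][:3,3];P[d==0]=np.nan
    return P
E
python3 - <<'E'
from h import *
import pickle
for n in ["top","side"]:
    s=snapshot(n);pickle.dump(s,open(n+".pkl","wb"));cv2.imwrite(f"pics/{n}0.png",s["img"][...,::-1]);print(n,s["mtx"],s["T"])
print(status.sense())
E
```

```text
pics
top [[458.65018219   0.         276.87284318]
 [  0.         458.65018219 213.86597681]
 [  0.           0.           1.        ]] [[ 1.67337204e-02  9.95001944e-01 -9.84434563e-02  3.53864796e-01]
 [-9.99859974e-01  1.66407055e-02 -1.76591635e-03 -4.59204434e-02]
 [-1.18921644e-04  9.84592220e-02  9.95141079e-01  1.35056335e+00]
 [ 0.00000000e+00  0.00000000e+00  0.00000000e+00  1.00000000e+00]]
side [[417.98422609   0.         278.56778718]
 [  0.         417.98422609 201.21282685]
 [  0.           0.           1.        ]] [[ 0.99284333  0.08383537 -0.08505143  0.36123178]
 [-0.11758862  0.56187889 -0.81881929 -1.04403633]
 [-0.02085742  0.82296035  0.5677158   0.80058356]
 [ 0.          0.          0.          1.        ]]
{'t': 0.1, 'q': array([ 1.13951633e+00,  5.28362552e-01,  1.43375986e+00, -2.64375928e-05,
        1.18142132e+00, -1.78520107e-01]), 'qd': array([-0.00016211, -0.00273408, -0.00389862, -0.00161926, -0.00064398,
        0.00071248]), 'tau': array([-2.90144490e-04, -4.43305135e+01, -1.78585571e+01, -2.58844548e-04,
        3.87130727e-03, -9.38237008e-06]), 'tcp_pos': array([0.15603375, 0.60459026, 0.25244254]), 'tool_rot': array([ 1.26038740e-01,  9.92024840e-01, -9.34216239e-04, -2.81194831e-04]), 'force': array([0.32498974, 0.61989071, 0.25840299]), 'ft_torque': array([ 0.02946378, -0.01465692,  0.01610709]), 'finger_gap': 1.0042957732165354}
```

View pics/top0.png

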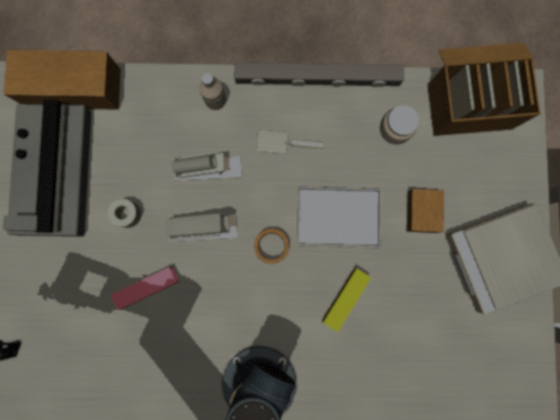

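View pics/side0.png

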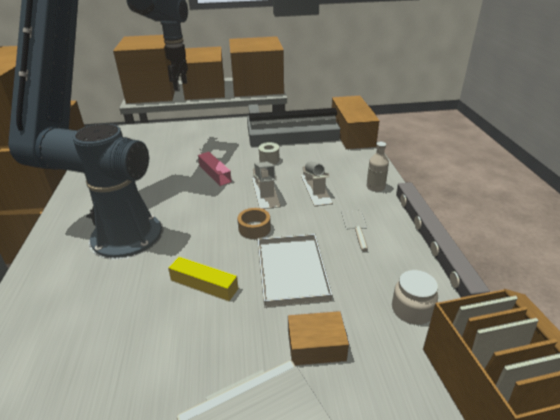

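```bash
python3 - <<'E'
from h import *
import pickle
a=pickle.load(open("top.pkl","rb"));b=pickle.load(open("side.pkl","rb"))
c1=cv2.resize(a["img"][140:260,150:300],None,fx=4,fy=4,interpolation=3)
c2=cv2.resize(b["img"][135:215,230:350],None,fx=5,fy=5,interpolation=3)
c2=cv2.resize(c2,(720,480));c1=cv2.resize(c1,(600,480))
o=np.hstack([cv2.resize(c1,(400,320)),cv2.resize(c2,(400,320))]);o=np.clip(o*1.5,0,255).astype(np.uint8)
cv2.imwrite("pics/c.png",o[...,::-1])
P=cloud(a)
print("table z",np.nanmedian(P[300:320,200:220,2]))
np.set_printoptions(precision=3,suppress=True,linewidth=250)
for r in (215,225,232): print(r,[tuple(np.round(P[r,c],3)) for c in range(164,242,5)])
print(155,[tuple(np.round(P[165,c],3)) for c in range(170,242,8)])
print('col200',[tuple(np.round(P[r,200],3)) for r in range(205,246,2)])
print('tray row215',[tuple(np.round(P[215,c],3)) for c in list(range(292,304))+list(range(374,386))])
print('tray col340',[tuple(np.round(P[r,340],3)) for r in list(range(182,194))+list(range(240,252))])
print('tape',P[245,255],P[262,272],P[228,272])
E
```

```text
table z 0.0005032792990207202
215 [(np.float64(0.479), np.float64(0.291), np.float64(-0.004)), (np.float64(0.479), np.float64(0.275), np.float64(0.002)), (np.float64(0.479), np.float64(0.261), np.float64(0.001)), (np.float64(0.48), np.float64(0.247), np.float64(-0.003)), (np.float64(0.48), np.float64(0.231), np.float64(-0.001)), (np.float64(0.48), np.float64(0.216), np.float64(0.0)), (np.float64(0.474), np.float64(0.19), np.float64(0.064)), (np.float64(0.469), np.float64(0.167), np.float64(0.117)), (np.float64(0.469), np.float64(0.152), np.float64(0.126)), (np.float64(0.469), np.float64(0.138), np.float64(0.125)), (np.float64(0.468), np.float64(0.124), np.float64(0.133)), (np.float64(0.468), np.float64(0.109), np.float64(0.143)), (np.float64(0.471), np.float64(0.099), np.float64(0.116)), (np.float64(0.481), np.float64(0.097), np.float64(0.007)), (np.float64(0.482), np.float64(0.083), np.float64(0.002)), (np.float64(0.482), np.float64(0.068), np.float64(0.003))]
225 [(np.float64(0.449), np.float64(0.288), np.float64(0.003)), (np.float64(0.444), np.float64(0.258), np.float64(0.07)), (n
[... 5797 characters left out ...]
.float64(-0.23), np.float64(0.006)), (np.float64(0.407), np.float64(-0.23), np.float64(0.004)), (np.float64(0.404), np.float64(-0.23), np.float64(0.007)), (np.float64(0.401), np.float64(-0.23), np.float64(0.004)), (np.float64(0.398), np.float64(-0.227), np.float64(0.024)), (np.float64(0.396), np.float64(-0.23), np.float64(0.004)), (np.float64(0.393), np.float64(-0.231), np.float64(0.001)), (np.float64(0.39), np.float64(-0.23), np.float64(0.003)), (np.float64(0.387), np.float64(-0.23), np.float64(0.005)), (np.float64(0.384), np.float64(-0.23), np.float64(0.003)), (np.float64(0.381), np.float64(-0.231), np.float64(-0.005))]
tape [0.393 0.017 0.049] [ 0.346 -0.032  0.053] [ 0.442 -0.03   0.052]
```

View pics/c.png

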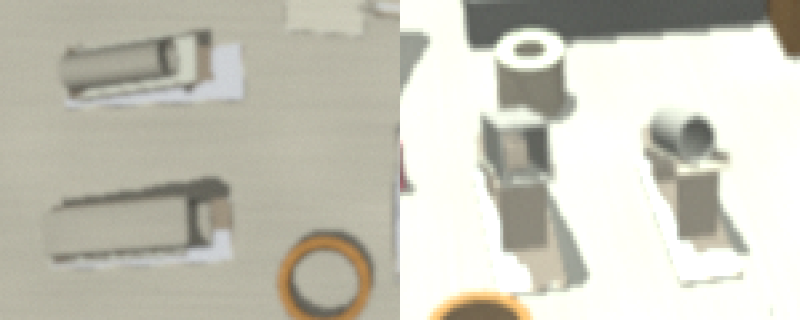

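```bash
cat >> h.py <<'E'
np.set_printoptions(precision=3,suppress=True,linewidth=200)
def rel(pos,rot):
    "target TCP pose -> turn, shift in move units from present pose"
    s=status.sense();r=R.from_quat(s["tool_rot"]);p=s["tcp_pos"]
    print("t",s["t"],"tcp",p,"rot",r.as_matrix().ravel(),"gap",s["finger_gap"],"F",s["force"],"q",s["q"])
    print("turn",(r.inv()*rot).as_rotvec()/(np.pi/4),"shift",r.inv().apply(np.array(pos)-p)/0.1)
def pose(yaw,pitch):
    "tool with canister axis heading -y turned by yaw, mouth pitched up (rad): tool x=-a, z=-n"
    h=R.from_euler('z',yaw).apply([0,-1,0]);a=h*np.cos(pitch)+np.array([0,0,np.sin(pitch)])
    n=-h*np.sin(pitch)+np.array([0,0,np.cos(pitch)])
    return R.from_matrix(np.stack([-a,np.cross(-n,-a),-n],1)),a,n
E
python3 - <<'E'
from h import *
import pickle
a=pickle.load(open("top.pkl","rb"));P=cloud(a)
W=P[205:245,160:245].reshape(-1,3)
th=np.deg2rad(25)
# top face points: plane with slope 25deg toward -y
Q=W[(W[:,2]>0.06)]
m=Q[np.abs(Q[:,2]+Q[:,1]*np.tan(th)-np.median(Q[:,2]+Q[:,1]*np.tan(th)))<0.012]
A=np.c_[m[:,:2],np.ones(len(m))];c=np.linalg.lstsq(A,m[:,2],rcond=None)[0];print("plane",c,"slope",np.degrees(np.arctan(np.hypot(c[0],c[1]))),len(m),"rms",np.std(A@c-m[:,2]))
rect=cv2.minAreaRect(m[:,:2].astype(np.float32));print(rect, "expect 48 x",180*np.cos(th)*1000/1000)
print(cv2.boxPoints(rect))
# side lines: per y bin x min/max
for y in np.arange(0.11,0.26,0.02):
    k=np.abs(m[:,1]-y)<0.008;print(y,m[k,0].min(),m[k,0].max())
# rest base: white pts low & tray rim
T=P[180:255,290:390].reshape(-1,3);w=a["img"][180:255,290:390].reshape(-1,3)
k=(w.min(1)>150)&(T[:,2]<0.04);rt=cv2.minAreaRect(T[k][:,:2].astype(np.float32));print("tray",rt,w.max())
E
```

```text
plane [ 0.041 -0.465  0.175] slope 25.002294768883303 990 rms 0.002400248061346131
((0.44387948513031006, 0.1872590035200119), (0.048479340970516205, 0.16751229763031006), 3.869823694229126) expect 48 x 163.13540166659698
[[0.414 0.269]
 [0.425 0.102]
 [0.474 0.105]
 [0.462 0.272]]
0.11 0.42539493745804 0.473411596359782
0.13 0.42317836158219874 0.47139641544609046
0.15000000000000002 0.423103222450848 0.4690037353454853
0.17 0.42092604781816795 0.46928196182225157
0.19 0.42085425197222714 0.46754652233069915
0.21000000000000002 0.4184568883049915 0.46527302175332463
0.23000000000000004 0.41835649444482753 0.46539776970551616
0.25 0.41609601250062767 0.4633540242770914
tray ((0.0, 0.0), (0.0, 0.0), 0.0) 144
```

```bash
cat >> h.py <<'E'
MID=np.array([0.4447,0.177,0.083]);YAW=0.07
def tgt(pitch,mid,off=0.012,yaw=YAW):
    r,a,n=pose(yaw,pitch);return np.array(mid)+off*n,r
U=np.deg2rad(25)
E
python3 -c "
from h import *
p,r=tgt(U,MID,0.1);print(p);rel(p,r)"
```

```text
[0.442 0.219 0.174]
t 0.1 tcp [0.156 0.605 0.252] rot [-0.968  0.25  -0.001  0.25   0.968 -0.002  0.    -0.002 -1.   ] gap 1.0042957732165354 F [0.325 0.62  0.258] q [ 1.14   0.528  1.434 -0.     1.181 -0.179]
turn [ 0.344 -0.48   1.563] shift [-3.73  -3.016  0.793]
```

Call:
move_arm(plan=[[[0.01, -0.01, 0.05, -0.1, -0.08, 0, 0], [0.03, -0.04, 0.15, -0.23, -0.18, 0, 0], [0.05, -0.06, 0.25, -0.37, -0.29, 0, 0], [0.06, -0.09, 0.35, -0.5, -0.4, 0, 0], [0.08, -0.11, 0.45, -0.64, -0.51, 0, 0], [0.1, -0.13, 0.55, -0.77, -0.62, 0, 0], [0.11, -0.15, 0.63, -0.9, -0.72, 0, 0], [0.12, -0.16, 0.7, -1, -0.8, 0, 0]]])

```text
t: 1.1
tcp_pos: [0.2336, 0.5014, 0.2532]
tool_rot: [0.392, 0.917, -0.055, 0.056]
force: [0.4, 0.1, 0.6]
finger_gap: 1.0
```

```bash
python3 -c "
from h import *
p,r=tgt(U,MID,0.1);print(p);rel(p,r)"
```

```text
[0.442 0.219 0.174]
t 1.1 tcp [0.234 0.501 0.253] rot [-0.687  0.724  0.06   0.712  0.687 -0.144 -0.145 -0.056 -0.988] gap 1.0000039296400784 F [0.443 0.093 0.649] q [ 0.997  0.475  1.545 -0.137  1.215  0.288]
turn [ 0.186 -0.33   0.863] shift [-3.323 -0.388  1.316]
```

Call:
move_arm(plan=[[[0.02, -0.04, 0.1, -0.12, -0.01, 0.02, 0], [0.05, -0.08, 0.22, -0.25, -0.03, 0.06, 0], [0.08, -0.13, 0.34, -0.4, -0.04, 0.1, 0], [0.1, -0.18, 0.46, -0.55, -0.06, 0.14, 0], [0.13, -0.23, 0.6, -0.7, -0.08, 0.18, 0], [0.15, -0.27, 0.7, -0.83, -0.1, 0.22, 0], [0.18, -0.31, 0.8, -0.95, -0.11, 0.26, 0], [0.19, -0.33, 0.86, -1, -0.12, 0.3, 0]]])

```text
t: 2.1
tcp_pos: [0.2959, 0.4181, 0.2385]
tool_rot: [0.665, 0.715, -0.149, 0.158]
force: [0.7, 0.0, 0.0]
finger_gap: 1.001
```

```bash
python3 -c "
from h import *
p,r=tgt(U,MID,0.1);print(p);rel(p,r)"
```

```text
[0.442 0.219 0.174]
t 2.1 tcp [0.296 0.418 0.239] rot [-0.065  0.997  0.028  0.903  0.071 -0.423 -0.424 -0.002 -0.906] gap 1.0014577914217069 F [0.728 0.03  0.004] q [ 0.892  0.551  1.52  -0.295  1.409  0.918]
turn [-0.002  0.001  0.003] shift [-1.618  1.315  1.47 ]
```

Call:
move_arm(plan=[[[0, 0, 0, -0.1, 0.08, 0.08, 0], [0, 0, 0, -0.23, 0.18, 0.18, 0], [0, 0, 0, -0.38, 0.3, 0.3, 0], [0, 0, 0, -0.53, 0.43, 0.42, 0], [0, 0, 0, -0.68, 0.55, 0.55, 0], [0, 0, 0, -0.8, 0.65, 0.65, 0], [0, 0, 0, -0.9, 0.75, 0.75, 0], [0, 0, 0, -1, 0.82, 0.8, 0]]])

```text
t: 3.1
tcp_pos: [0.3868, 0.3002, 0.2079]
tool_rot: [0.664, 0.716, -0.148, 0.157]
force: [-0.6, 0.0, -1.2]
finger_gap: 0.998
```

Call:
move_arm(plan=[[[0, 0, 0, -0.06, 0.05, 0.06, 0], [0, 0, 0, -0.14, 0.11, 0.14, 0], [0, 0, 0, -0.24, 0.19, 0.24, 0], [0, 0, 0, -0.34, 0.27, 0.34, 0], [0, 0, 0, -0.44, 0.35, 0.44, 0], [0, 0, 0, -0.53, 0.42, 0.54, 0], [0, 0, 0, -0.6, 0.48, 0.62, 0], [0, 0, 0, -0.62, 0.5, 0.67, 0]]])

```text
t: 4.1
tcp_pos: [0.4427, 0.22, 0.1732]
tool_rot: [0.664, 0.716, -0.148, 0.157]
force: [0.2, -0.1, -0.4]
finger_gap: 0.999
```

```bash
python3 - <<'E'
from h import *
p,r=tgt(U,MID,0.012);rel(p,r)
s=snapshot("wrist");cv2.imwrite("pics/w1.png",s["img"][...,::-1])
# project canister corners predicted
K=s["mtx"];T=np.linalg.inv(s["T"])
_,a,n=pose(YAW,U);x=np.cross(n,a)
def proj(P):
    c=T[:3,:3]@P+T[:3,3];c=np.array([c[0],-c[1],-c[2]]);r=np.hypot(c[0],c[1]);t=np.arctan2(r,c[2]);return K[:2,2]+K[0,0]*t*c[:2]/r
im=s["img"][...,::-1].copy()
for i in(-1,1):
  for j in(-1,1):
    u=proj(MID+a*.09*i+n*.024+x*.024*j);print(u);cv2.circle(im,tuple(int(v) for v in u),3,(0,0,255),1)
cv2.imwrite("pics/w1.png",np.clip(im*1.4,0,255).astype(np.uint8))
E
```

```text
t 4.1 tcp [0.443 0.22  0.173] rot [-0.068  0.997  0.028  0.904  0.074 -0.421 -0.422 -0.003 -0.906] gap 0.999191409475355 F [ 0.249 -0.053 -0.365] q [ 0.454  0.576  1.719 -0.462  1.068  0.65 ]
turn [-0.002 -0.001  0.006] shift [-0.009 -0.009  0.879]
[236.115  82.914]
[317.066  83.325]
[243.71  337.433]
[306.883 337.802]
```

View pics/w1.png

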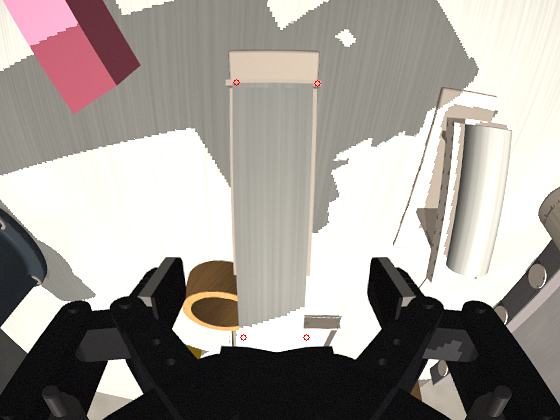

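Call:
move_arm(plan=[[[0, 0, 0, 0, -0.01, 0.06, 0], [0, 0, 0, 0, -0.01, 0.17, 0], [0, 0, 0, 0, -0.01, 0.32, 0], [0, 0, 0, 0, -0.01, 0.48, 0], [0, 0, 0, 0, -0.01, 0.63, 0], [0, 0, 0, 0, -0.01, 0.76, 0], [0, 0, 0, 0, -0.01, 0.85, 0], [0, 0, 0, 0, -0.01, 0.88, 0]]])

```text
t: 5.15
tcp_pos: [0.4437, 0.1832, 0.0931]
tool_rot: [0.664, 0.716, -0.149, 0.157]
force: [-0.9, -0.2, -0.1]
finger_gap: 1.004
```

```bash
python3 -c "
from h import *
p,r=tgt(U,MID);rel(p,r)"
```

```text
t 5.15 tcp [0.444 0.183 0.093] rot [-0.069  0.997  0.028  0.904  0.075 -0.422 -0.423 -0.004 -0.906] gap 1.0035112175140146 F [-0.947 -0.186 -0.069] q [ 0.39   0.696  1.812 -0.556  0.862  0.729]
turn [-0.002 -0.     0.008] shift [-0.014  0.006 -0.002]
```

Close the fingers.

Call:
move_arm(plan=[[[0, 0, 0, 0, 0, 0, 0.3], [0, 0, 0, 0, 0, 0, 0.6], [0, 0, 0, 0, 0, 0, 0.8], [0, 0, 0, 0, 0, 0, 1], [0, 0, 0, 0, 0, 0, 1], [0, 0, 0, 0, 0, 0, 1], [0, 0, 0, 0, 0, 0, 1], [0, 0, 0, 0, 0, 0, 1]]], force=70)

```text
t: 6.15
tcp_pos: [0.4435, 0.1836, 0.0944]
tool_rot: [0.664, 0.716, -0.148, 0.158]
force: [-2.7, 1.6, 5.8]
finger_gap: 0.555
```

```bash
python3 -c "
from h import *
p,r=tgt(U,MID);rel(p,r)"
```

```text
t 6.15 tcp [0.443 0.184 0.094] rot [-0.069  0.997  0.029  0.904  0.075 -0.422 -0.423 -0.003 -0.906] gap 0.5553893903801959 F [-2.716  1.587  5.804] q [ 0.391  0.694  1.812 -0.555  0.864  0.729]
turn [-0.001  0.     0.008] shift [-0.012  0.008  0.012]
```

Call:
move_arm(plan=[[[0, 0, 0, 0, 0, -0.05, 1], [0, 0, 0, 0, 0, -0.13, 1], [0, 0, 0, 0, 0, -0.23, 1], [0, 0, 0, 0, 0, -0.34, 1], [0, 0, 0, 0, 0, -0.46, 1], [0, 0, 0, 0, 0, -0.57, 1], [0, 0, 0, 0, 0, -0.67, 1], [0, 0, 0, 0, 0, -0.7, 1]]])

```text
t: 7.15
tcp_pos: [0.4421, 0.2136, 0.1579]
tool_rot: [0.664, 0.716, -0.147, 0.158]
force: [0.1, 0.2, -3.8]
finger_gap: 0.553
```

```bash
cat >> h.py <<'E'
HOME=(np.array([0.4435,0.1836,0.0944]),R.from_quat([0.664,0.716,-0.148,0.158]))
E
python3 -c "
from h import *
p,r=tgt(U,(.485,-.072,.14));rel(p,r)"
```

```text
t 7.15 tcp [0.442 0.214 0.158] rot [-0.069  0.997  0.03   0.904  0.075 -0.421 -0.422 -0.002 -0.907] gap 0.5526929711511872 F [ 0.125  0.193 -3.822] q [ 0.444  0.596  1.741 -0.477  1.026  0.664]
turn [ 0.001 -0.001  0.007] shift [-2.536  0.213  1.257]
```

Call:
move_arm(plan=[[[0, 0, 0, -0.08, 0.01, 0.03, 1], [0, 0, 0, -0.2, 0.02, 0.09, 1], [0, 0, 0, -0.33, 0.03, 0.15, 1], [0, 0, 0, -0.47, 0.04, 0.22, 1], [0, 0, 0, -0.61, 0.05, 0.29, 1], [0, 0, 0, -0.74, 0.06, 0.35, 1], [0, 0, 0, -0.86, 0.07, 0.4, 1], [0, 0, 0, -0.95, 0.08, 0.45, 1]]])

```text
t: 8.15
tcp_pos: [0.4578, 0.1079, 0.1566]
tool_rot: [0.664, 0.716, -0.148, 0.157]
force: [0.1, -0.2, -3.2]
finger_gap: 0.555
```

Call:
move_arm(plan=[[[0, 0, 0, -0.1, 0.01, 0.05, 1], [0, 0, 0, -0.22, 0.02, 0.11, 1], [0, 0, 0, -0.35, 0.03, 0.17, 1], [0, 0, 0, -0.48, 0.04, 0.24, 1], [0, 0, 0, -0.61, 0.05, 0.3, 1], [0, 0, 0, -0.74, 0.06, 0.36, 1], [0, 0, 0, -0.86, 0.07, 0.42, 1], [0, 0, 0, -0.95, 0.08, 0.47, 1]]])

```text
t: 9.15
tcp_pos: [0.4735, 0.0026, 0.1538]
tool_rot: [0.664, 0.716, -0.149, 0.157]
force: [-0.6, -0.4, -3.8]
finger_gap: 0.555
```

```bash
python3 -c "
from h import *
p,r=tgt(U,(.485,-.072,.14));rel(p,r)
p,r=tgt(0,(.485,-.072,.125));rel(p,r)"
```

```text
t 9.15 tcp [0.474 0.003 0.154] rot [-0.069  0.997  0.028  0.904  0.074 -0.421 -0.422 -0.004 -0.906] gap 0.554505005269796 F [-0.564 -0.362 -3.82 ] q [ 0.016  0.545  1.903 -0.643  0.78   0.425]
turn [-0.002 -0.     0.007] shift [-0.624  0.06   0.323]
t 9.15 tcp [0.474 0.003 0.154] rot [-0.069  0.997  0.028  0.904  0.074 -0.421 -0.422 -0.004 -0.906] gap 0.554505005269796 F [-0.564 -0.362 -3.82 ] q [ 0.016  0.545  1.903 -0.643  0.78   0.425]
turn [-0.003  0.555  0.006] shift [-0.611  0.06   0.47 ]
```

Call:
move_arm(plan=[[[0, 0.03, 0, -0.06, 0.01, 0.04, 1], [0, 0.1, 0, -0.14, 0.01, 0.1, 1], [0, 0.18, 0, -0.24, 0.02, 0.17, 1], [0, 0.27, 0, -0.34, 0.03, 0.25, 1], [0, 0.36, 0, -0.44, 0.04, 0.33, 1], [0, 0.45, 0, -0.53, 0.05, 0.4, 1], [0, 0.52, 0, -0.6, 0.06, 0.46, 1], [0, 0.56, 0, -0.61, 0.06, 0.47, 1]]])

```text
t: 10.15
tcp_pos: [0.4851, -0.0725, 0.1369]
tool_rot: [0.681, 0.733, 0.0, -0.003]
force: [-1.0, 0.1, -3.3]
finger_gap: 0.553
```

```bash
python3 -c "
from h import *
p,r=tgt(np.deg2rad(-27),(.485,-.072,.106));rel(p,r)
s=snapshot('side');cv2.imwrite('pics/s2.png',cv2.resize(np.clip(s['img'][120:330,150:400,::-1]*1.4,0,255).astype(np.uint8),None,fx=2.4,fy=2.4))"
```

```text
t 10.15 tcp [ 0.485 -0.072  0.137] rot [-0.074  0.997 -0.004  0.997  0.074  0.004  0.004 -0.004 -1.   ] gap 0.5530369697741264 F [-0.994  0.098 -3.349] q [-0.378  0.539  1.87   0.003  0.738 -0.454]
turn [-0.006  0.595  0.004] shift [-0.051 -0.     0.201]
```

View pics/s2.png

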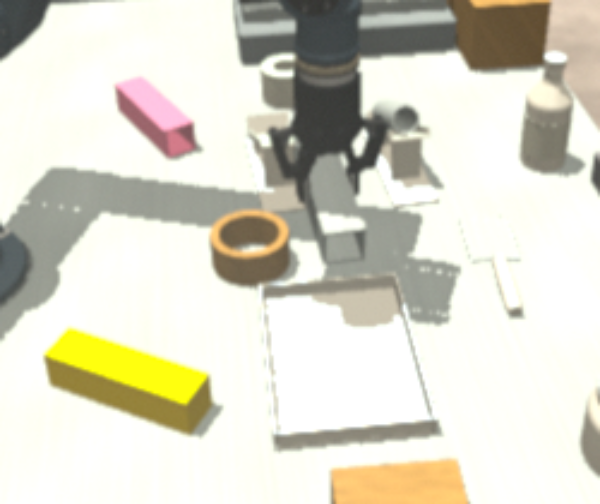

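Call:
move_arm(plan=[[[0, 0.05, 0, -0.01, 0, 0.03, 1], [0, 0.12, 0, -0.01, 0, 0.06, 1], [0, 0.2, 0, -0.02, 0, 0.1, 1], [0, 0.28, 0, -0.03, 0, 0.13, 1], [0, 0.36, 0, -0.04, 0, 0.16, 1], [0, 0.45, 0, -0.05, 0, 0.18, 1], [0, 0.53, 0, -0.05, 0, 0.2, 1], [0, 0.6, 0, -0.05, 0, 0.2, 1]]])

```text
t: 11.2
tcp_pos: [0.4852, -0.0764, 0.1166]
tool_rot: [0.661, 0.713, 0.159, -0.174]
force: [-0.0, 1.1, -3.1]
finger_gap: 0.55
```

Call:
move_arm(plan=[[[0, 0, 0, 0, 0, 0, 1], [0, 0, 0, 0, 0, 0, 1], [0, 0, 0, 0, 0, 0, 1], [0, 0, 0, 0, 0, 0, 1], [0, 0, 0, 0, 0, 0, 1], [0, 0, 0, 0, 0, 0, 1], [0, 0, 0, 0, 0, 0, 1], [0, 0, 0, 0, 0, 0, 1]]])

```text
t: 12.2
tcp_pos: [0.4854, -0.0757, 0.1171]
tool_rot: [0.661, 0.712, 0.159, -0.174]
force: [-0.1, 0.6, -2.8]
finger_gap: 0.551
```

```bash
python3 -c "
from h import *
p,r=tgt(np.deg2rad(-27),(.485,-.072,.106));rel(p,r)
s=snapshot('side');cv2.imwrite('pics/s3.png',cv2.resize(np.clip(s['img'][170:330,200:400,::-1]*1.2,0,255).astype(np.uint8),None,fx=3,fy=3))"
```

```text
t 12.2 tcp [ 0.485 -0.076  0.117] rot [-0.065  0.997 -0.037  0.887  0.075  0.456  0.457 -0.003 -0.889] gap 0.5514501172283819 F [-0.139  0.565 -2.759] q [-0.594  0.666  1.79   0.427  1.04  -0.953]
turn [-0.007 -0.005  0.004] shift [-0.017 -0.001 -0.005]
```

View pics/s3.png

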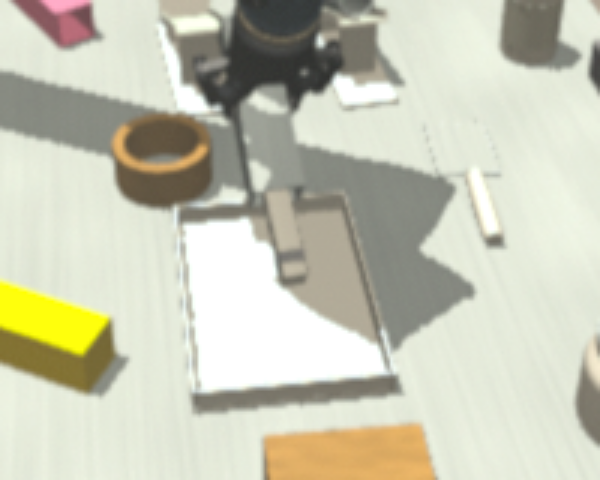

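Call:
move_arm(plan=[[[0, 0, 0, 0.07, 0, 0, 1], [0, 0, 0, 0.18, 0, 0, 1], [0, 0, 0, 0.3, 0, 0, 1], [0, 0, 0, 0.43, 0, 0, 1], [0, 0, 0, 0.57, 0, 0, 1], [0, 0, 0, 0.71, 0, 0, 1], [0, 0, 0, 0.85, 0, 0, 1], [0, 0, 0, 0.95, 0, 0, 1]]])

```text
t: 13.25
tcp_pos: [0.4791, 0.0095, 0.161]
tool_rot: [0.661, 0.712, 0.159, -0.174]
force: [-0.2, 0.1, -3.4]
finger_gap: 0.55
```

```bash
python3 -c "
from h import *
rel(HOME[0],HOME[1])
_,a,n=pose(YAW,U);rel(HOME[0]+.07*n,HOME[1])
s=snapshot('side');P=cloud(s);cv2.imwrite('pics/s4.png',cv2.resize(np.clip(s['img'][170:330,200:400,::-1]*1.2,0,255).astype(np.uint8),None,fx=3,fy=3))"
```

```text
t 13.25 tcp [0.479 0.01  0.161] rot [-0.066  0.997 -0.037  0.887  0.075  0.456  0.457 -0.003 -0.889] gap 0.5502158673069756 F [-0.248  0.051 -3.432] q [-0.455  0.56   1.847  0.472  1.044 -0.834]
turn [-0.001 -1.16   0.001] shift [ 1.263 -0.221  1.399]
t 13.25 tcp [0.479 0.01  0.161] rot [-0.066  0.997 -0.037  0.887  0.075  0.456  0.457 -0.003 -0.889] gap 0.5502158673069756 F [-0.248  0.051 -3.432] q [-0.455  0.56   1.847  0.472  1.044 -0.834]
turn [-0.001 -1.16   0.001] shift [ 1.816 -0.222  0.97 ]
```

View pics/s4.png

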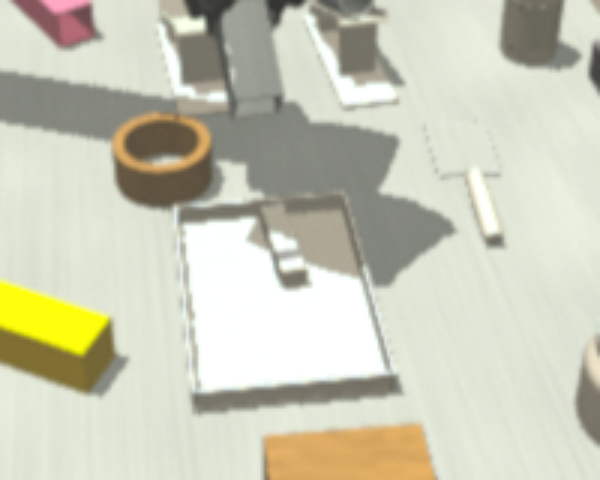

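```bash
python3 - <<'E'
from h import *
s=snapshot('top');P=cloud(s);W=P[185:250,292:385].reshape(-1,3)
k=(W[:,0]>.41)&(W[:,0]<.555)&(W[:,1]<-.112)&(W[:,1]>-.335)&(W[:,2]>.016)&(W[:,2]<.1)
Q=W[k];print(len(Q),cv2.minAreaRect(Q[:,:2].astype(np.float32)))
for y in np.arange(-.23,-.08,.012):
    j=np.abs(Q[:,1]-y)<.006
    if j.any(): print(round(y,3),j.sum(),Q[j,0].mean(),np.median(Q[j,2]),Q[j,2].max())
E
```

```text
0 ((0.0, 0.0), (0.0, 0.0), 0.0)
```

```bash
python3 - <<'E'
from h import *
s=snapshot('side');P=cloud(s)
W=P.reshape(-1,3)
k=(W[:,0]>.40)&(W[:,0]<.56)&(W[:,1]<-.09)&(W[:,1]>-.335)&(W[:,2]>.014)&(W[:,2]<.12)
Q=W[k];print(len(Q))
for y in np.arange(-.33,-.08,.012):
    j=(np.abs(Q[:,1]-y)<.006)
    if j.any(): print(round(y,3),j.sum(),Q[j,0].min(),Q[j,0].max(),np.median(Q[j,2]),Q[j,2].max())
s=snapshot('top');P=cloud(s);print(P[200:240:8,300:380:10,2]);W=P[195:240,305:370]
cv2.imwrite('pics/t5.png',cv2.resize(np.clip(s['img'][150:270,230:400,::-1]*1.3,0,255).astype(np.uint8),None,fx=4,fy=4))
E
```

```text
516
-0.33 9 0.5560168588993465 0.5595493119678525 0.02378335568845824 0.026216718388074933
-0.318 9 0.5565797235336521 0.5598589924214976 0.023172729119457114 0.025732948936709965
-0.306 6 0.5567977680906544 0.5593760296904986 0.02196107829387184 0.025028192867199595
-0.294 9 0.5568743663163029 0.5598235927842752 0.02195811424480132 0.026143913850382283
-0.282 8 0.556881050640106 0.559792922949646 0.022825381832396352 0.02419816817974474
-0.27 5 0.5572619569885824 0.5599340093456383 0.022419820021834735 0.02628081271087168
-0.258 5 0.5571701311641861 0.5586665030481814 0.02390062679637517 0.026294746107798916
-0.246 5 0.5576289402013994 0.5598682299074018 0.024629888577105796 0.02634352494713288
-0.234 6 0.5571966310167465 0.5598545463352294 0.023426001156661824 0.024504501377377474
-0.222 6 0.5571515895555914 0.5596712297460346 0.021909700831732826 0.026310057403594045
-0.21 52 0.4828579894862629 0.5595561734063023 0.02370780369906672 0.029541623939735917
-0.198 34 0.48204652752983146 0.5591526189123577 0.026789283142513665 0.02977261030768752
-0.186 29 0.4808309758095172 0.55981847
[... 277 characters left out ...]
 0.025876966333814644 0.030348977695827895
-0.138 27 0.47690422271140237 0.5593700334897254 0.026968670472152567 0.02993229112965068
-0.126 26 0.4773601311406588 0.5596906068213343 0.026825371145607402 0.030213365717949414
-0.114 87 0.40158794165530953 0.5595134495571926 0.021555784741669637 0.028455020390364405
-0.102 97 0.40155405672876027 0.5544981932391567 0.020875916792052585 0.025649422373542174
[[ 0.432  0.437  0.44   0.431  0.418  0.004  0.006  0.007]
 [ 0.53   0.429  0.432  0.424  0.428 -0.     0.005  0.003]
 [ 0.557  0.41   0.422  0.464  0.004  0.009  0.004  0.006]
 [ 0.594  0.558  0.455  0.481  0.008  0.012  0.009  0.002]
 [ 0.638  0.587  0.511  0.492  0.006  0.001  0.008  0.005]]
```

View pics/t5.png

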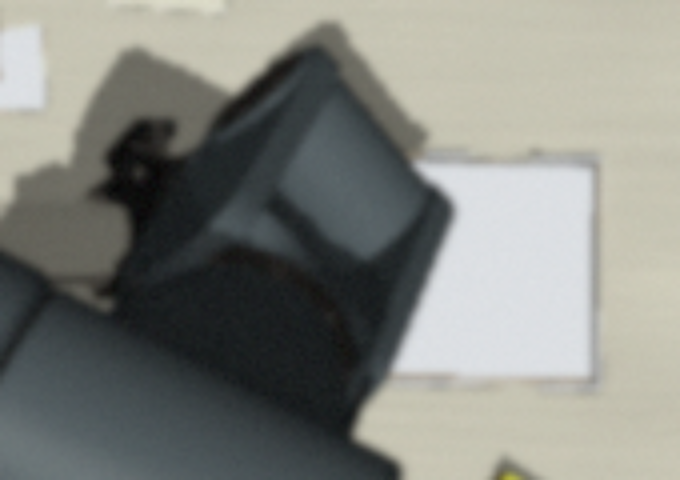

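Call:
move_arm(plan=[[[0, -0.05, 0, 0.1, -0.01, -0.02, 1], [0, -0.13, 0, 0.22, -0.02, -0.03, 1], [0, -0.22, 0, 0.36, -0.03, -0.02, 1], [0, -0.31, 0, 0.5, -0.05, 0, 1], [0, -0.4, 0, 0.64, -0.06, 0.02, 1], [0, -0.49, 0, 0.78, -0.07, 0.05, 1], [0, -0.58, 0, 0.9, -0.08, 0.08, 1], [0, -0.65, 0, 0.97, -0.09, 0.1, 1]]])

```text
t: 14.45
tcp_pos: [0.4632, 0.0989, 0.196]
tool_rot: [0.68, 0.733, -0.014, 0.012]
force: [-0.5, -0.3, -2.1]
finger_gap: 0.546
```

```bash
python3 -c "
from h import *
_,a,n=pose(YAW,U);rel(HOME[0]+.08*n,HOME[1])"
```

```text
t 14.45 tcp [0.463 0.099 0.196] rot [-0.075  0.997 -0.001  0.997  0.075 -0.037 -0.037 -0.004 -0.999] gap 0.5459096640410787 F [-0.541 -0.349 -2.058] q [-0.004  0.419  1.858 -0.049  0.867 -0.047]
turn [-0.003 -0.509  0.   ] shift [ 1.207 -0.131  0.247]
```

Call:
move_arm(plan=[[[0, -0.05, 0, 0.1, -0.01, 0.01, 1], [0, -0.12, 0, 0.22, -0.02, 0.03, 1], [0, -0.2, 0, 0.36, -0.04, 0.05, 1], [0, -0.28, 0, 0.5, -0.05, 0.07, 1], [0, -0.36, 0, 0.64, -0.07, 0.1, 1], [0, -0.43, 0, 0.78, -0.08, 0.13, 1], [0, -0.48, 0, 0.9, -0.1, 0.17, 1], [0, -0.51, 0, 1, -0.11, 0.2, 1]]])

```text
t: 15.45
tcp_pos: [0.4448, 0.197, 0.1718]
tool_rot: [0.664, 0.716, -0.149, 0.157]
force: [-0.1, 0.3, -1.9]
finger_gap: 0.552
```

```bash
python3 -c "
from h import *
_,a,n=pose(YAW,U);rel(HOME[0]+.05*n,HOME[1])
s=snapshot('wrist');cv2.imwrite('pics/w6.png',np.clip(s['img'][...,::-1]*1.4,0,255).astype(np.uint8))"
```

```text
t 15.45 tcp [0.445 0.197 0.172] rot [-0.069  0.997  0.027  0.904  0.074 -0.422 -0.423 -0.005 -0.906] gap 0.5518809298524909 F [-0.057  0.275 -1.93 ] q [ 0.413  0.567  1.749 -0.48   1.037  0.629]
turn [-0.003  0.     0.001] shift [ 0.207 -0.021  0.258]
```

View pics/w6.png

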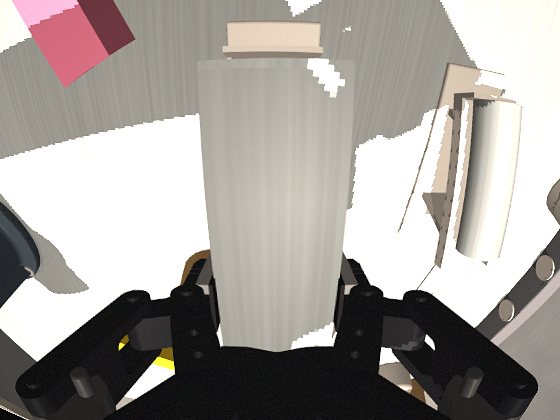

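```bash
python3 - <<'E'
from h import *
s=snapshot('wrist');d=s["depth"];K=s["mtx"]
u,v=np.meshgrid(np.arange(560),np.arange(420));x=(u-K[0,2])/K[0,0];y=(v-K[1,2])/K[1,1];t=np.hypot(x,y)
k=np.tan(t)/np.where(t==0,1,t)*d
P=np.stack([x*k,-y*k,-d],-1)@s["T"][:3,:3].T+s["T"][:3,3]
st=status.sense();L=R.from_quat(st["tool_rot"]).inv().apply((P-st["tcp_pos"]).reshape(-1,3)).reshape(P.shape)
Q=L[70:260,230:325].reshape(-1,3);Q=Q[np.isfinite(Q).all(1)&(np.abs(Q[:,2]+.012)<.03)]
A=np.c_[Q[:,:2],np.ones(len(Q))];c=np.linalg.lstsq(A,Q[:,2],rcond=None)[0]
print("tool z of face =",c,"pitch err deg",np.degrees(np.arctan(c[0])),"rms",np.std(A@c-Q[:,2]))
for col in(220,275,330): print([tuple(L[r,col].round(3)) for r in range(50,76,3)])
E
```

```text
tool z of face = [-0.117  0.    -0.01 ] pitch err deg -6.664931498170012 rms 0.0006049841340979807
[(np.float64(0.123), np.float64(-0.044), np.float64(0.133)), (np.float64(0.12), np.float64(-0.044), np.float64(0.134)), (np.float64(0.118), np.float64(-0.045), np.float64(0.136)), (np.float64(0.116), np.float64(-0.045), np.float64(0.137)), (np.float64(0.087), np.float64(-0.017), np.float64(-0.021)), (np.float64(0.087), np.float64(-0.018), np.float64(-0.02)), (np.float64(0.086), np.float64(-0.018), np.float64(-0.02)), (np.float64(0.084), np.float64(-0.017), np.float64(-0.022)), (np.float64(0.084), np.float64(-0.018), np.float64(-0.02))]
[(np.float64(0.111), np.float64(-0.001), np.float64(0.084)), (np.float64(0.11), np.float64(-0.001), np.float64(0.084)), (np.float64(0.109), np.float64(-0.002), np.float64(0.093)), (np.float64(0.088), np.float64(-0.001), np.float64(-0.022)), (np.float64(0.087), np.float64(-0.001), np.float64(-0.023)), (np.float64(0.086), np.float64(-0.001), np.float64(-0.02)), (np.float64(0.085), np.float64(-0.001), np.float64(-0.019)), (np.float64(0.084), np.float64(-0.001), np.float64(-0.021)), (np.float64(0.083), np.float64(-0.001), np.float64(-0.019))]
[(np.float64(0.122), np.float64(0.041), np.float64(0.133)), (np.float64(0.12), np.float64(0.041), np.float64(0.135)), (np.float64(0.118), np.float64(0.041), np.float64(0.136)), (np.float64(0.088), np.float64(0.015), np.float64(-0.022)), (np.float64(0.087), np.float64(0.015), np.float64(-0.022)), (np.float64(0.086), np.float64(0.016), np.float64(-0.02)), (np.float64(0.086), np.float64(0.016), np.float64(-0.02)), (np.float64(0.085), np.float64(0.016), np.float64(-0.02)), (np.float64(0.084), np.float64(0.016), np.float64(-0.019))]
```

```bash
cat >> h.py <<'E'
def back(h,e=6.7,off=0.002):
    _,a,n=pose(YAW,U);r=HOME[1]*R.from_euler('y',-e,degrees=True)
    return np.array([.4439,.178,.0825])+h*n+off*a-r.apply([.0004,0,.0133]),r
E
python3 -c "
from h import *
rel(*back(.04))"
```

```text
t 15.55 tcp [0.445 0.197 0.172] rot [-0.071  0.997  0.028  0.904  0.076 -0.421 -0.422 -0.005 -0.907] gap 0.5492430525063664 F [-0.156 -0.113 -2.525] q [ 0.414  0.567  1.749 -0.479  1.037  0.628]
turn [-0.002 -0.15   0.003] shift [ 0.193 -0.021  0.358]
```

Call:
move_arm(plan=[[[0, -0.03, 0, 0.04, 0, 0.02, 1], [0, -0.08, 0, 0.09, -0.01, 0.05, 1], [0, -0.12, 0, 0.14, -0.01, 0.1, 1], [0, -0.15, 0, 0.18, -0.02, 0.16, 1], [0, -0.15, 0, 0.19, -0.02, 0.23, 1], [0, -0.15, 0, 0.19, -0.02, 0.3, 1], [0, -0.15, 0, 0.19, -0.02, 0.35, 1], [0, -0.15, 0, 0.19, -0.02, 0.36, 1]]])

```text
t: 16.55
tcp_pos: [0.4427, 0.198, 0.1317]
tool_rot: [0.654, 0.705, -0.187, 0.199]
force: [0.5, -0.4, -2.6]
finger_gap: 0.549
```

```bash
python3 -c "
from h import *
rel(*back(.001))"
```

```text
t 16.55 tcp [0.443 0.198 0.132] rot [-0.065  0.997  0.036  0.848  0.074 -0.525 -0.526 -0.004 -0.85 ] gap 0.5491700060471596 F [ 0.548 -0.375 -2.627] q [ 0.466  0.672  1.744 -0.595  1.045  0.779]
turn [-0.002  0.001  0.001] shift [ 0.063 -0.001  0.383]
```

Call:
move_arm(plan=[[[0, 0, 0, 0.01, 0, 0.04, 1], [0, 0, 0, 0.02, 0, 0.1, 1], [0, 0, 0, 0.03, 0, 0.17, 1], [0, 0, 0, 0.04, 0, 0.23, 1], [0, 0, 0, 0.05, 0, 0.29, 1], [0, 0, 0, 0.06, 0, 0.34, 1], [0, 0, 0, 0.06, 0, 0.37, 1], [0, 0, 0, 0.06, 0, 0.38, 1]]])

```text
t: 17.55
tcp_pos: [0.4438, 0.1836, 0.0962]
tool_rot: [0.654, 0.706, -0.187, 0.199]
force: [0.2, 0.3, -3.5]
finger_gap: 0.549
```

```bash
python3 -c "
from h import *
rel(*back(.001))"
```

```text
t 17.55 tcp [0.444 0.184 0.096] rot [-0.065  0.997  0.036  0.848  0.075 -0.525 -0.526 -0.003 -0.851] gap 0.5493897108846266 F [ 0.204  0.331 -3.5  ] q [ 0.441  0.729  1.778 -0.64   0.963  0.825]
turn [-0.001  0.     0.001] shift [-0.    -0.003  0.005]
```

Call:
move_arm(plan=[[[0, 0, 0, 0, 0, 0.01, 1], [0, 0, 0, 0, 0, 0.02, 1], [0, 0, 0, 0, 0, 0.02, 1], [0, 0, 0, 0, 0, 0.02, 0.4], [0, 0, 0, 0, 0, 0.02, 0.2], [0, 0, 0, 0, 0, 0.02, 0], [0, 0, 0, 0, 0, 0.02, 0], [0, 0, 0, 0, 0, 0.02, 0]]])

```text
t: 18.55
tcp_pos: [0.4439, 0.1825, 0.0947]
tool_rot: [0.654, 0.705, -0.187, 0.199]
force: [0.9, 0.1, 0.4]
finger_gap: 1.001
```

Call:
move_arm(plan=[[[0, 0, 0, 0, 0, -0.04, 0], [0, 0, 0, 0, 0, -0.12, 0], [0, 0, 0, 0, 0, -0.24, 0], [0, 0, 0, 0, 0, -0.38, 0], [0, 0, 0, 0, 0, -0.55, 0], [0, 0, 0, 0, 0, -0.72, 0], [0, 0, 0, 0, 0, -0.88, 0], [0, 0, 0, 0, 0, -1, 0]]])

```text
t: 19.55
tcp_pos: [0.4403, 0.2358, 0.1809]
tool_rot: [0.654, 0.706, -0.186, 0.2]
force: [0.7, 0.3, -0.1]
finger_gap: 1.0
```

```bash
python3 - <<'E'
from h import *
rel(*back(.001))
s=snapshot('wrist');cv2.imwrite('pics/w7.png',np.clip(s['img'][...,::-1]*1.4,0,255).astype(np.uint8))
d=s["depth"];K=s["mtx"]
u,v=np.meshgrid(np.arange(560),np.arange(420));x=(u-K[0,2])/K[0,0];y=(v-K[1,2])/K[1,1];t=np.hypot(x,y)
k=np.tan(t)/np.where(t==0,1,t)*d
P=np.stack([x*k,-y*k,-d],-1)@s["T"][:3,:3].T+s["T"][:3,3]
r,a,n=pose(YAW,U);X=np.cross(n,a);C=np.array([.4439,.178,.0825])
L=(P-C)@np.stack([X,n,a],1)   # canister home frame
m=(np.abs(L[...,0])<.04)&(np.abs(L[...,1]-.024)<.012)&(np.abs(L[...,2])<.13)
m[330:]=False
Q=L[m];print(len(Q),"x",np.percentile(Q[:,0],[1,99]),"n",np.median(Q[:,1]),"a",np.percentile(Q[:,2],[.5,99.5]))
A=np.c_[Q[:,0],Q[:,2],np.ones(len(Q))];print("tilt",np.linalg.lstsq(A,Q[:,1],rcond=None)[0])
E
```

```text
t 19.55 tcp [0.44  0.236 0.181] rot [-0.065  0.997  0.038  0.848  0.075 -0.524 -0.525 -0.002 -0.851] gap 1.000396745646552 F [ 0.662  0.272 -0.121] q [ 0.529  0.613  1.662 -0.533  1.187  0.737]
turn [ 0.    -0.     0.001] shift [-0.001 -0.005  1.001]
16476 x [-0.024  0.023] n 0.023430899126034816 a [-0.089  0.089]
tilt [-0.003 -0.001  0.023]
```

View pics/w7.png

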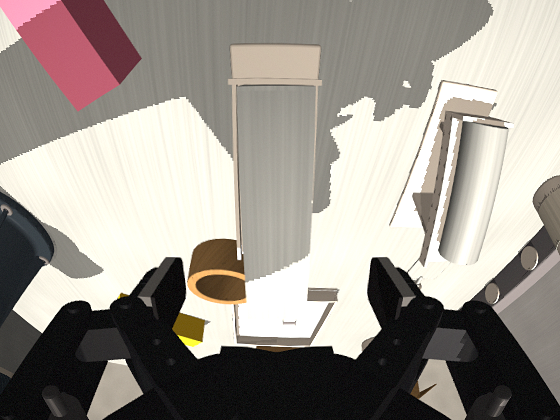

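```bash
python3 - <<'E'
from h import *
s=snapshot('top');P=cloud(s);W=P[185:250,292:390].reshape(-1,3)
k=(W[:,0]>.41)&(W[:,0]<.555)&(W[:,1]<-.112)&(W[:,1]>-.335)&(W[:,2]>.018)&(W[:,2]<.1)
Q=W[k];print(len(Q),cv2.minAreaRect(Q[:,:2].astype(np.float32)),"z",np.percentile(Q[:,2],[5,50,95]))
r=W[(W[:,2]>.014)&(W[:,2]<.035)&~k];print("rim",np.percentile(r,[2,98],axis=0))
print(manip.sign_off())
E
```

```text
279 ((0.4953623414039612, -0.16315701603889465), (0.0243803933262825, 0.09366447478532791), 4.709033012390137) z [0.023 0.029 0.033]
rim [[ 0.396 -0.343  0.015]
 [ 0.566 -0.103  0.031]]
the job is handed in; nothing more can be done
None
```

The stick is out and lying flat in the tray, and the empty canister is back in its own rest, mouth up. I handed the job in at about 20 s; sign-off gave no verdict, so these are my own last checks.

- **Stick:** the top camera shows it flat in the tray, with its top 29 mm above the table. Its centre is at (0.495, -0.163), about 14 mm and 60 mm from the tray's centre.
- **Tray:** its edges are where they were at the start, so it was not shoved.
- **Canister:** the wrist depth shows it within about 1–2 mm of where it lay at the start, with less than 0.2° of tilt error. It is released, and the gripper is open and 100 mm clear.
- **Bystanders:** the arm's path kept clear of them and I saw no sign that any had moved in the later pictures. I did not measure their positions again.

**What went wrong on the way:**
- The canister slipped by 6.7° in the grip while tipping. I found this before laying it down and corrected the tool angle for it.
- One top-camera check of the stick was blocked by the arm. I used the side camera then, and the clear top view at the end agreed with it.

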